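# Size a candle-tin lid in the stepped gauge

## Robot

A 6-joint arm with a two-finger parallel gripper is mounted at the origin on the work surface. World frame = base frame: x ahead of the robot, y to its left, z up, the work surface at z = 0. Lengths are in m, angles in rad, forces in N, time in s.
With the tool pointing down it reaches from about 0.325 to 0.925 m from the base axis. Payload 3.1 kg.
Tool frame: the origin (TCP) lies at the centre of the arm's flange, where the gripper is bolted on; the fingertips stand 173 mm ahead of it and the grasp point (between the pads) lies 155 mm ahead of it; z points along the fingers, y is the direction in which the jaws open and shut (so a half turn about z gives the same grasp; the last joint's range is limited). The gripper opens to 85 mm and grips with 20 to 120 N. Pads are 22 mm wide; open, the fingers measure 114 mm over their backs; the gripper's body (76 mm by 85 mm) begins 54 mm behind the grasp point. The pads swing forward as they close: fully open they stand 13 mm farther back than shut.
Start: joints at [-1.265, 0.217, 1.613, -0, 1.311, -0.112], TCP at [0.254, -0.571, 0.405] pointing down, gripper open.
Joint ranges: [-2.75, 2.75], [-0.78, 2.1], [0.31, 2.55], [-1.13, 4.27], [0.13, 2.63], [-2.58, 2.58]. Speed limits (rad/s): [2.79, 2.79, 3.14, 3.14, 3.14, 3.14].

## Interface

Orientations are given as a unit quaternion [w, x, y, z].
In Python, from workcell import ctrl gives the robot as it stands. Calls block until the motion is done:
- ctrl.move_pose(position, orientation): joint-space move of the TCP to a pose.
- ctrl.move_linear(position, attitude=None, feed=0.15): straight line of the TCP; attitude=None keeps the orientation; feed is the mean speed in m/s.
- ctrl.set_joints(angles): joint-space move.
- ctrl.command_gripper(opening, grasp_force=None): opening from 0.0 (shut) to 1.0 (fully open); grasp_force is the grip in N (None keeps the last); returns when the fingers have stopped.
- ctrl.sleep(seconds).
- ctrl.inverse_kinematics(position, orientation): joint angles nearest the present ones, or None.
- ctrl.capture(name): name is "scene" or "top" or "wrist"; returns the picture (480x640x3 uint8, red, green, blue); there is no depth.
- ctrl.calibration(name): a dict with "mtx" (3x3 intrinsics, pixels), "k1" (the pictures are not rectified: a ray, as slopes to the right and down, at radius r is drawn at 1 + k1 r^2 times it, then the intrinsics apply), "R" (3x3) and "t" (3): a world point X has camera coordinates R X + t. Camera axes: x right, y down, z forward; pixel columns grow to the right and rows downward; lengths in m; the calibration is good to about 2 mm. A picture is of the moment at which its call begins: read the wrist's pose just before it. calibration takes no time and is no camera call; for the wrist camera it gives the pose at the moment of the call.
A pose or a line that the arm cannot do raises ctrl.IKError and nothing moves.
- ctrl.hand_in(): hands the job in, once; it reports no verdict.
Readings, each from a call of its own:
- ctrl.get_time(): time.
- ctrl.get_joints(): joint angles.
- ctrl.get_joint_vel(): joint speeds.
- ctrl.get_tau(): joint torques, N m.
- ctrl.get_tcp_pos(): TCP position.
- ctrl.get_tool_rot(): TCP orientation.
- ctrl.get_contact_force(): force on the tool from outside, world axes, zero at the start.
- ctrl.get_torque(): the same for the moment, N m.
- ctrl.get_grip_width(): opening from 0.0 (shut) to 1.0 (fully open).
Only numpy, scipy, OpenCV 4.12 (cv2) and the standard library are available. Lean on these libraries where they do the work, as an engineer would, in place of code of your own. Each camera call takes 0.05 s, during which the arm holds its last target. There are 200 camera calls.

## Task

Find the size of the candle-snuffer lid that stands alone on the round cork mat: lift it by its knob and try its collar in the stepped plywood gauge, from the smallest bore upward, one bore after the other, resting it on each only lightly and feeling for the hole, until it goes in. Lower it all the way in, so that its cover lies flat on the gauge, without dropping it, and leave it there in the first bore that takes it. Never force it, and leave the two lids on the wooden board, the candle tin and the kettle where they are.

Things in the scene. Friction and masses are not known exactly. Their poses are not given: they have to be found in the camera images.
- gauge: bare plywood bar 312 x 92 x 20 mm on rubber feet 6 mm high, fixed to the table, which give 1 mm per 5 N (at most 4 mm), with four round bores through it, 74 mm apart in a row along its y, from the smallest (+y) to the largest (-y): 48, 53, 58, 63 mm; origin at the centre of its underside. A collar 1.2 mm smaller than a bore goes in and the cover rests on the top face; a bigger one stays on top, 12 mm higher
- bore1 (a point): centre of the mouth of the smallest bore, 48 mm across, level with the gauge's top face. A lid more than about 1 mm off the bore's centre stays on top even of a bore that it fits, and must be shifted about lightly to find it. Lids dent if pressed on the gauge with over 25 N
- bore2 (a point): centre of the mouth of the second bore, 53 mm across, level with the gauge's top face
- bore3 (a point): centre of the mouth of the third bore, 58 mm across, level with the gauge's top face
- bore4 (a point): centre of the mouth of the largest bore, 63 mm across, level with the gauge's top face
- lid_a_mid (a point): one of three snuffer lids, alike from above: round steel cover 74 mm across, 3 mm thick; upright on its middle a plain round wooden knob 22 mm across, 28 mm tall; under it a round square-edged collar 12 mm high, on which it stands (43 mm tall in all). The collars differ: between 45 and 62 mm across, not known. Point on the axis, 21.5 mm above the collar's foot; z is the axis
- lid_b_mid (a point): another such lid, the same in all but the collar; the point and axis as for lid_a_mid
- lid_c_mid (a point): the third such lid; the point and axis as for lid_a_mid
- mat_top (a point): centre of the top of the round cork mat, 110 mm across and 8 mm thick, fixed to the table; the lid to be sized stands on it, within 10 mm of its centre
- board_top (a point): centre of the top of a dark wooden board, 120 x 230 x 8 mm, fixed, long side along its y; the two lids that must be left alone stand on it
- tin_near_mid (a point): filled candle tin, 67 mm across and 75 mm tall, loose on the table left of the gauge; to be left alone; the point is its centre
- kettle: white enamel pouring kettle with flowers and a blue top handle, 172 mm across, 192 mm tall, loose on the table to the left; to be left alone; origin at the centre of its underside
There are look-alikes about, which are no part of the job. Of the things shaped like the part that bears mat_top, the cork one is meant.

How it is judged:
On the way, in this order (a step that is already met when the one before it is completed fails the run):
1. a lid is rested on the smallest bore (((horizontal distance between lid_a_mid and bore1 below 0.008 m and z of lid_a_mid in the frame of bore1 below 0.0245 m and contact force between lid_a and gauge above 0.3 N) or (horizontal distance between lid_b_mid and bore1 below 0.008 m and z of lid_b_mid in the frame of bore1 below 0.0245 m and contact force between lid_b and gauge above 0.3 N) or (horizontal distance between lid_c_mid and bore1 below 0.008 m and z of lid_c_mid in the frame of bore1 below 0.0245 m and contact force between lid_c and gauge above 0.3 N))), for 0.1 s.
2. then it is rested on, or starts into, the second bore (((horizontal distance between lid_a_mid and bore2 below 0.008 m and z of lid_a_mid in the frame of bore2 below 0.0245 m) or (horizontal distance between lid_b_mid and bore2 below 0.008 m and z of lid_b_mid in the frame of bore2 below 0.0245 m and contact force between lid_b and gauge above 0.3 N) or (horizontal distance between lid_c_mid and bore2 below 0.008 m and z of lid_c_mid in the frame of bore2 below 0.0245 m and contact force between lid_c and gauge above 0.3 N))), for 0.1 s.
3. then it is left fully home in the second bore if it fits there; else it is rested on, or starts into, the third bore (((horizontal distance between lid_a_mid and bore2 below 0.004 m and z of lid_a_mid in the frame of bore2 below 0.0125 m and angle between lid_a_mid's own z axis and vertical below 0.08 rad and contact force between the fingers and lid_a below 0.1 N) or (horizontal distance between lid_b_mid and bore3 below 0.008 m and z of lid_b_mid in the frame of bore3 below 0.0245 m) or (horizontal distance between lid_c_mid and bore3 below 0.008 m and z of lid_c_mid in the frame of bore3 below 0.0245 m and contact force between lid_c and gauge above 0.3 N))), for 0.1 s.
At the end, for the whole second after the job is handed in: the lid from the mat sits in the smallest bore that its collar enters, within 4 mm of its axis, cover down within 3 mm, tilt under 0.08 rad, at rest, released; other lids within 15 mm, tin and kettle within 20 mm of their starts (((horizontal distance between lid_a_mid and bore2 below 0.004 m and z of lid_a_mid in the frame of bore2 below 0.0125 m and angle between lid_a_mid's own z axis and vertical below 0.08 rad and contact force between the fingers and lid_a below 0.1 N and linear speed of lid_a below 0.02 m/s and horizontal distance between each of lid_b_mid, lid_c_mid and mat_top above 0.07 m and distance of each of lid_b_mid, lid_c_mid from where it was at the start of the episode below 0.015 m and distance of each of tin_near_mid, kettle from where it was at the start of the episode below 0.02 m) or (horizontal distance between lid_b_mid and bore3 below 0.004 m and z of lid_b_mid in the frame of bore3 below 0.0125 m and angle between lid_b_mid's own z axis and vertical below 0.08 rad and contact force between the fingers and lid_b below 0.1 N and linear speed of lid_b below 0.02 m/s and horizontal distance between each of lid_a_mid, lid_c_mid and mat_top above 0.07 m and distance of each of lid_a_mid, lid_c_mid from where it was at the start of the episode below 0.015 m and distance of each of tin_near_mid, kettle from where it was at the start of the episode below 0.02 m) or (horizontal distance between lid_c_mid and bore4 below 0.004 m and z of lid_c_mid in the frame of bore4 below 0.0125 m and angle between lid_c_mid's own z axis and vertical below 0.08 rad and contact force between the fingers and lid_c below 0.1 N and linear speed of lid_c below 0.02 m/s and horizontal distance between each of lid_a_mid, lid_b_mid and mat_top above 0.07 m and distance of each of lid_a_mid, lid_b_mid from where it was at the start of the episode below 0.015 m and distance of each of tin_near_mid, kettle from where it was at the start of the episode below 0.02 m))); the robot touches nothing.
It fails at once if a lid is pressed on the gauge with more than 25 N (contact force between any of lid_a, lid_b, lid_c and gauge above 25 N).
It fails at once if a lid is dropped (falls free faster than 0.5 m/s, that is from more than about 12 mm) ((contact force between the fingers and lid_a below 0.1 N and linear speed of lid_a above 0.5 m/s) or (contact force between the fingers and lid_b below 0.1 N and linear speed of lid_b above 0.5 m/s) or (contact force between the fingers and lid_c below 0.1 N and linear speed of lid_c above 0.5 m/s)).
It fails at once if the candle tin or the kettle is shifted by more than 20 mm (distance of any of tin_near_mid, kettle from where it was at the start of the episode above 0.02 m).
It also fails if it takes over 72 s, if anything falls off the work surface, if the arm or the gripper's body presses on something with over 40 N, if the wrist force passes 120 N, or if a joint passes its speed limit or range.

## Working session

There is one attempt and no reset: what is moved stays moved. The work goes in short steps, each a Python script; the robot and the scene stay as the last script left them, time stands still between calls to the robot, and variables do not carry over. Pictures are saved under pics/ and viewed, about 8 in all and at most 12, crops included, and the job is handed in when it is done.

```bash
ls; mkdir -p pics
cat > h.py <<'E'
import numpy as np, cv2
from workcell import ctrl
def snap(n,f):
    c=ctrl.calibration(n); im=ctrl.capture(n); cv2.imwrite('pics/'+f,im[:,:,::-1]); return im,c
def pix2w(c,u,v,z):
    K=np.array(c['mtx']);R=np.array(c['R']);t=np.array(c['t']);k=c['k1']
    d=np.array([(u-K[0,2])/K[0,0],(v-K[1,2])/K[1,1]]); s=d.copy()
    for _ in range(30): s=d/(1+k*(s@s))
    ray=R.T@np.array([s[0],s[1],1]); o=-R.T@t
    return o+ray*(z-o[2])/ray[2]
def w2pix(c,X):
    p=np.array(c['R'])@np.array(X)+np.array(c['t']); s=p[:2]/p[2]; s=s*(1+c['k1']*(s@s)); K=np.array(c['mtx'])
    return K[0,0]*s[0]+K[0,2],K[1,1]*s[1]+K[1,2]
E
python3 - <<'E'
from h import *
import pickle
for n in('top','scene'):
    im,c=snap(n,n+'.png'); pickle.dump(c,open(n+'.pkl','wb')); print(n,c)
print(ctrl.get_time(),ctrl.get_tool_rot(),ctrl.get_grip_width(),ctrl.get_contact_force())
E
```

```text
pics
top {'mtx': array([[461.13587749,   0.        , 323.13715036],
       [  0.        , 461.13587749, 230.95262746],
       [  0.        ,   0.        ,   1.        ]]), 'k1': 0.03437419680193131, 'R': array([[-0.0202831 , -0.99977582, -0.00607439],
       [-0.99074151,  0.02091482, -0.13414105],
       [ 0.13423802,  0.00329735, -0.99094363]]), 't': array([0.05759245, 0.49539315, 1.00366036])}
scene {'mtx': array([[433.2911207 ,   0.        , 319.41377609],
       [  0.        , 433.2911207 , 242.06694968],
       [  0.        ,   0.        ,   1.        ]]), 'k1': 0.03365625140984146, 'R': array([[ 0.75008708,  0.66124433, -0.01119449],
       [ 0.45793675, -0.53152732, -0.71258167],
       [-0.47714076,  0.52937194, -0.70149986]]), 't': array([-0.4132934 , -0.16354765,  1.45355424])}
0.1 [-1.06729515e-03  9.78258987e-01  2.07384198e-01 -1.01683485e-04] 0.9949756189941514 [-0.11454902 -0.2602798   0.0549927 ]
```

View pics/top.png

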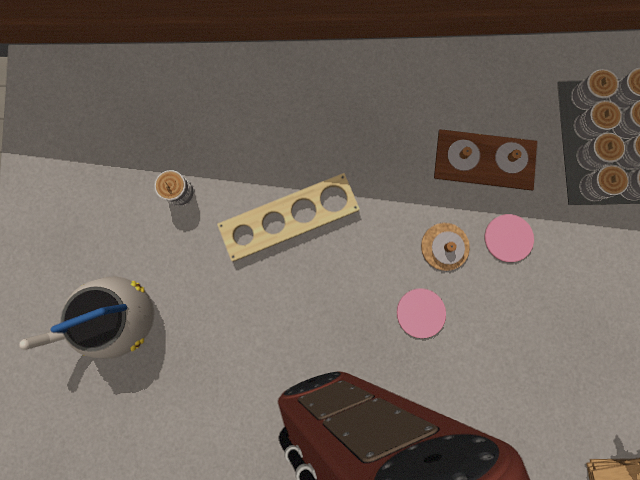

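View pics/scene.png

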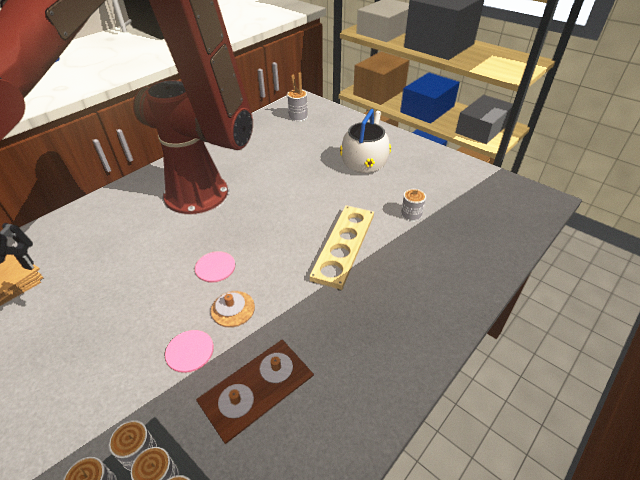

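The top picture shows the cork mat at about (445,247) with the lid's knob at (450,246). The gauge bores are at (243,235), (273,222), (303,210) and (334,198), the smallest at left. Candidates for the lid are the one on cork (450,246) and the two on the board at (466,152) and (515,155). Other mats are pink, at (510,238) and (421,313). I choose the lid on the cork mat.

Run:
```python
from h import *
import pickle
c=pickle.load(open('top.pkl','rb')); im=cv2.imread('pics/top.png')
a=cv2.resize(im[215:280,410:490],None,fx=5,fy=5,interpolation=cv2.INTER_CUBIC)
b=cv2.resize(im[165:270,210:370],None,fx=5,fy=5,interpolation=cv2.INTER_CUBIC)[:,:800]
cv2.imwrite('pics/crop1.png',np.vstack([np.pad(cv2.resize(a,(320,260)),((0,0),(0,480),(0,0))),cv2.resize(b,(800,525))])[:785]) 
cv2.imwrite('pics/crop1.png',cv2.resize(cv2.imread('pics/crop1.png'),(600,589)))
for n,u,v,z in [('knob',450.5,245.5,.051),('mat',445,247,.008),('b1',243,235,.026),('b2',273,222,.026),('b3',303,210,.026),('b4',334,198,.026),('tin',171,183,.075)]: print(n,pix2w(c,u,v,z).round(4))
```

```text
knob [ 0.456  -0.2312  0.051 ]
mat [ 0.4571 -0.2303  0.008 ]
b1 [0.4921 0.2289 0.026 ]
b2 [0.5204 0.1608 0.026 ]
b3 [0.5467 0.0923 0.026 ]
b4 [0.573 0.021 0.026]
tin [0.6036 0.3774 0.075 ]
```

View pics/crop1.png

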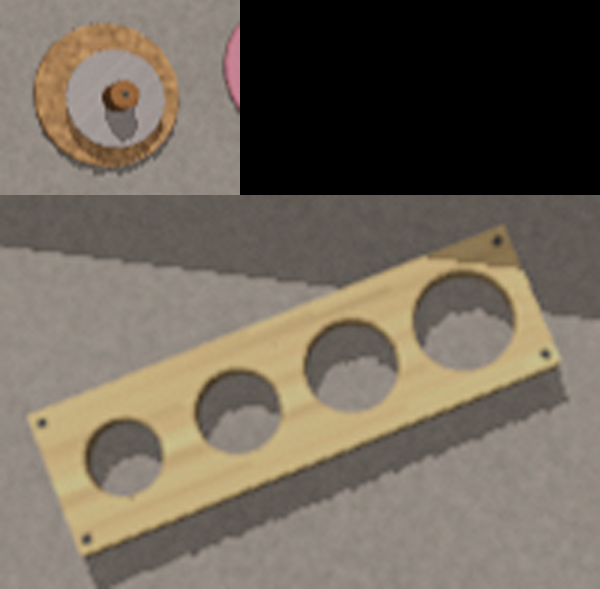

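Crop check: the plain lid stands on cork, with the mat to its left. Bore centres agree with the readings and are 74 mm apart, as given. Next I go above the mat and the gauge for close looks with the same tool orientation.

Run:
```python
from h import *
import pickle
q=np.array([0,.97826,.20738,0]);q/=np.linalg.norm(q)
ims=[]
for n,p in [('wmat',[.457,-.231,.36]),('wg',[.515,.17,.36])]:
    ctrl.move_pose(p,q); ctrl.sleep(.3)
    im,c=snap('wrist',n+'.png'); pickle.dump(c,open(n+'.pkl','wb')); print(n,ctrl.get_tcp_pos(),(-np.array(c['R']).T@c['t']).round(4),ctrl.get_time(),ctrl.get_contact_force()); ims.append(im)
    for X in ([.456,-.231,.051],[.4921,.2289,.026],[.5204,.1608,.026],[.5467,.0923,.026]): print(np.round(w2pix(c,X)))
cv2.imwrite('pics/w.png',cv2.resize(np.vstack(ims)[:,:,::-1],(450,675))[:, :])
cv2.imwrite('pics/w2.png',cv2.resize(np.hstack(ims)[:,:,::-1],(800,300)))
```

```text
wmat [ 0.4568834  -0.23156222  0.36005898] [ 0.5304 -0.1994  0.331 ] 1.9333 [-0.21106214  0.2541506   1.01441318]
[315. 227.]
[-143.  -16.]
[-79. -27.]
[ -3. -32.]
wg [0.51517416 0.16940732 0.35999685] [0.5887 0.2016 0.331 ] 3.7833 [0.80904047 0.84827334 0.33491625]
[617. 410.]
[248. 216.]
[326. 218.]
[404. 221.]
```

View pics/w2.png

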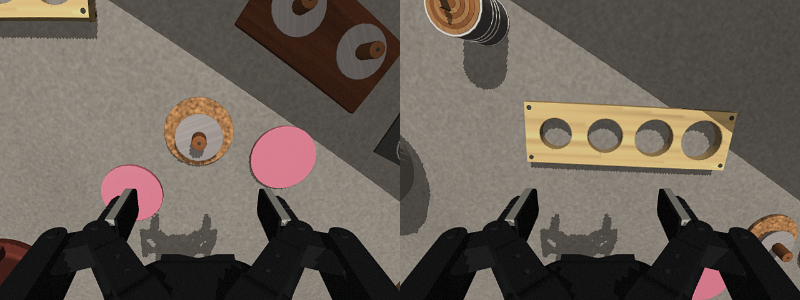

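The wrist view puts the mat and lid at about (318,220) full scale, with the bores in a row at about (250..480, 215..225). I take an enlarged crop for accurate centres.

Run:
```python
from h import *
a=cv2.imread('pics/wmat.png')[150:270,250:390]; b=cv2.imread('pics/wg.png')[160:280,210:370]
cv2.imwrite('pics/crop2.png',np.hstack([cv2.resize(a,(350,300),interpolation=cv2.INTER_CUBIC),cv2.resize(b,(400,300),interpolation=cv2.INTER_CUBIC)]))
o=np.hstack([a,b]); cv2.imwrite('pics/crop2.png',cv2.resize(o,None,fx=2.66,fy=2.66,interpolation=cv2.INTER_CUBIC))
# bores: not-yellow blobs
im=cv2.imread('pics/wg.png'); hsv=cv2.cvtColor(im,cv2.COLOR_BGR2HSV); m=cv2.inRange(hsv,(10,70,60),(35,255,255)); m[300:]=0;m[:140]=0;m[:,:190]=0;m[:,560:]=0
cs,h=cv2.findContours(m,cv2.RETR_CCOMP,cv2.CHAIN_APPROX_NONE)
for k,x in enumerate(cs):
    if h[0][k][3]>=0 and cv2.contourArea(x)>500: print(cv2.fitEllipse(x))
```

```text
((477.07025146484375, 221.68199157714844), (48.035545349121094, 63.82695770263672), 41.05280685424805)
((402.8540344238281, 217.86459350585938), (49.470314025878906, 59.5035285949707), 50.42762756347656)
((327.2079772949219, 214.10621643066406), (48.75746536254883, 54.10883331298828), 81.47210693359375)
((249.75892639160156, 210.6634979248047), (42.191505432128906, 51.957069396972656), 116.43901062011719)
```

View pics/crop2.png

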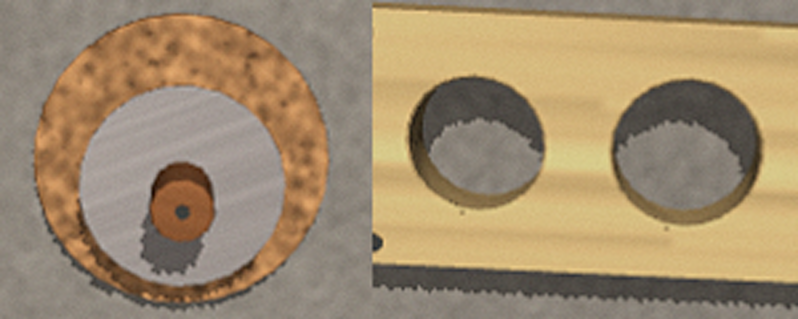

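Run:
```python
from h import *
import pickle
m=pickle.load(open('wmat.pkl','rb'));g=pickle.load(open('wg.pkl','rb'))
print('knob',pix2w(m,319,229.1,.051),'cover',pix2w(m,318.6,219.9,.023))
b1=pix2w(g,249.3,213.6,.026);b2=pix2w(g,328.5,217.1,.026);print(b1,b2,np.linalg.norm(b1-b2))
# refine bores 3,4 : rim fit by model: project circles and report shift of edges is overkill; extrapolate
d=(b2-b1);d/=np.linalg.norm(d); 
for k in range(4): 
  X=b1+d*.074*k; print(k+1,X.round(4),np.round(w2pix(g,X),1))
```

```text
knob [ 0.45569814 -0.23512357  0.051     ] cover [ 0.45640534 -0.23464676  0.023     ]
[0.49485031 0.22858422 0.026     ] [0.52171574 0.15927643 0.026     ] 0.07433249633170051
1 [0.4949 0.2286 0.026 ] [249.3 213.6]
2 [0.5216 0.1596 0.026 ] [328.1 217.1]
3 [0.5483 0.0906 0.026 ] [406.3 220.7]
4 [0.5751 0.0216 0.026 ] [482.5 224.3]
```

Run:
```python
from h import *
import pickle
q=np.array([0,.97826,.20738,0]);q/=np.linalg.norm(q)
ctrl.command_gripper(.6,40)
ctrl.move_pose([.456,-.235,.26],q)
ctrl.move_linear([.456,-.235,.203],feed=.1); ctrl.sleep(.2)
print(ctrl.get_contact_force())
ctrl.command_gripper(0.0,40); ctrl.sleep(.2)
print('w',ctrl.get_grip_width(),ctrl.get_tcp_pos(),ctrl.get_contact_force())
ctrl.move_linear([.456,-.235,.26],feed=.1); ctrl.sleep(.4)
print(ctrl.get_grip_width(),ctrl.get_tcp_pos(),ctrl.get_contact_force(),ctrl.get_time())
im,c=snap('wrist','held.png'); pickle.dump((c,ctrl.get_tcp_pos()),open('held.pkl','wb'))
```

```text
[0.00601813 0.22829451 0.02940943]
w 0.23869097395749905 [ 0.4562841  -0.23522226  0.20354574] [-1.31449107  1.09669157  5.85539315]
0.2404542629996463 [ 0.45590014 -0.23493622  0.25960537] [ 0.36514407 -1.09296742 -1.5506714 ] 8.3833
```

View pics/held.png

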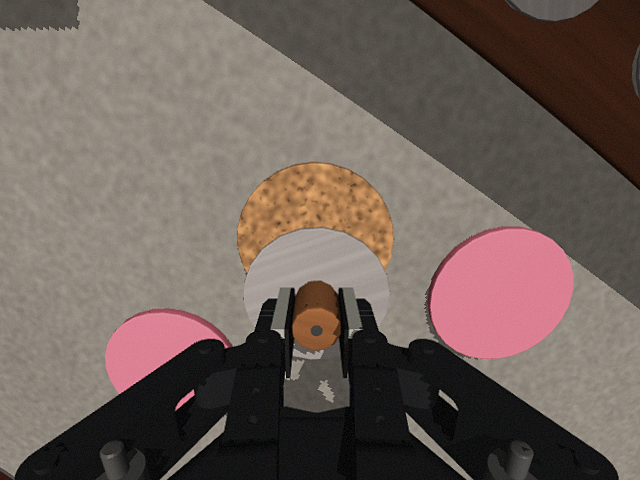

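The lid is gripped and lifted off the mat, with the knob top at about (316.5,331), the cover's edges at u≈244 and 391, and its top edge at v≈227.

Run:
```python
from h import *
import pickle
c,t=pickle.load(open('held.pkl','rb')); t=np.array(t)
zc=t[2]-.1805
print('knob',pix2w(c,316.5,331,zc+.028)-t)
from scipy.optimize import least_squares
th=np.linspace(0,2*np.pi,721)
def rim(p): return np.array([w2pix(c,[p[0]+.037*np.cos(a),p[1]+.037*np.sin(a),p[2]]) for a in th])
def f(p):
    r=rim(p); return [r[:,0].min()-244,r[:,0].max()-391,r[:,1].min()-227]
for fix in (0,1):
    s=least_squares((lambda p:f([p[0],p[1],zc])) if fix else f,[t[0],t[1],zc][:2 if fix else 3],diff_step=1e-3,x_scale=.01)
    print(s.x-t[:len(s.x)],s.fun)
```

```text
knob [-0.00145095 -0.0007799  -0.1525    ]
[-3.94340088e-05 -7.11166790e-04 -1.79942508e-01] [-1.13004717e-10 -5.96855898e-11  5.26625854e-10]
[-0.00017064 -0.00077151] [ 0.2492754  -0.24921305 -0.03445175]
```

```bash
cat >> h.py <<'E'
B={1:np.array([.4955,.2294]),2:np.array([.5222,.1604]),3:np.array([.5489,.0914]),4:np.array([.5757,.0224])}
Q=np.array([0,.97826,.20738,0]);Q/=np.linalg.norm(Q)
def F(n=4,dt=.02):
    a=[]
    for _ in range(n): ctrl.sleep(dt); a.append(ctrl.get_contact_force())
    return np.mean(a,axis=0)
def touch(xy,z,base,thr=2.5,step=.0006,zmin=.2175):
    while z>zmin:
        z-=step; ctrl.move_linear([*xy,z],feed=.02); f=F(3)-base
        if f[2]>thr: return z,f
    return z,f
E
python3 - <<'E'
from h import *
b=B[1]
ctrl.move_linear([.456,-.235,.29],feed=.15)
ctrl.move_pose([*b,.27],Q); ctrl.move_linear([*b,.2255],feed=.1); ctrl.sleep(.3)
base=F(10); s=[np.array(ctrl.get_contact_force())[2] for _ in range(5)]
print(base,s,ctrl.get_time(),ctrl.get_tcp_pos())
z,f=touch(b,.2255,base); ctrl.sleep(.15)
print('contact',z,f,F(5)-base,ctrl.get_tcp_pos(),ctrl.get_time())
np.save('base.npy',base)
E
```

```text
[-0.1089946   0.13213158 -0.92285602] [np.float64(-0.5326265515776327), np.float64(-0.5326265515776327), np.float64(-0.5326265515776327), np.float64(-0.5326265515776327), np.float64(-0.5326265515776327)] 11.55 [0.4955792  0.22947935 0.22580578]
contact 0.2207000000000001 [-0.5953882  -0.77335519  2.90904895] [-1.01930013 -0.31436869  2.72516658] [0.49558165 0.22943779 0.22088149] 14.1833
```

Rested on bore 1 with 2.7 N, at the expected height. Now I feel around lightly for the hole.

```bash
cat >> h.py <<'E'
def search(xy,z,base,rmax,pitch=.001,tend=1e9):
    """light spiral; returns (found, xy, z). force held at 1.5..5 N by stepping z; in if z sinks >2 mm"""
    z0=z; th=0; p=np.array(xy)
    while True:
        r=pitch*th/(2*np.pi)
        if r>rmax or ctrl.get_time()>tend: return False,p,z
        p=np.array(xy)+r*np.array([np.cos(th),np.sin(th)])
        ctrl.move_linear([*p,z],feed=.02); f=F(2)-base
        n=0
        while f[2]<1.5 and n<6:
            z-=.0005; n+=1; ctrl.move_linear([*p,z],feed=.02); f=F(2)-base
            if z<z0-.002: return True,p,z
        if f[2]>5: z+=.0004
        th+=.0012/max(r,.0007)
E
python3 - <<'E'
from h import *
base=np.load('base.npy')
t=ctrl.get_tcp_pos(); t0=ctrl.get_time()
ok,p,z=search(B[1],.2207,base,.0021)
print(ok,p-B[1],z,F(3)-base,ctrl.get_tcp_pos(),ctrl.get_time()-t0,ctrl.get_time(),ctrl.get_grip_width())
E
```

```text
False [0.00185739 0.00092118] 0.22110000000000002 [ 0.59338345 -1.10215244  1.68433661] [0.4975677  0.23036883 0.22119505] 3.7333999999999996 17.9167 0.2377094742160228
```

Bore 1 does not take it: no drop over about 2 mm of search. On to bore 2.

Run:
```python
from h import *
b=B[2]
t=ctrl.get_tcp_pos()
ctrl.move_linear([t[0],t[1],.235],feed=.08)
ctrl.move_linear([*b,.235],feed=.12); ctrl.move_linear([*b,.2235],feed=.05); ctrl.sleep(.2)
base=F(8); np.save('base.npy',base)
z,f=touch(b,.2235,base,thr=2.2,zmin=.2185)
print('contact',z,f,base,ctrl.get_tcp_pos(),ctrl.get_time())
if f[2]>2.2:
    ok,p,z=search(b,z,base,.0036)
    print(ok,p-b,z,F(3)-base,ctrl.get_tcp_pos(),ctrl.get_time(),ctrl.get_grip_width())
```

```text
contact 0.22050000000000006 [-1.76178581 -0.3784828   2.98360696] [ 0.36870079  0.16391627 -1.25691964] [0.52224978 0.1604088  0.22073449] 21.225
True [-0.00150578 -0.00024657] 0.21840000000000007 [-0.71350777  0.26056455  0.66270198] [0.52067654 0.16014606 0.2183745 ] 24.9583 0.23954869828913297
```

It sank 2.1 mm in bore 2 with no force. I lower it with force watch.

Run:
```python
from h import *
base=np.load('base.npy'); t=ctrl.get_tcp_pos(); z=.2184; p=B[2]+[-.0015,-.00025]; L=[]
while z>.2072:
    z-=.0008; ctrl.move_linear([*p,z],feed=.025); f=F(2)-base; L.append((round(z,4),*f.round(1)))
    if f[2]>3.5: break
    if np.hypot(*f[:2])>4: p=p+np.clip(f[:2]*.0001,-.0004,.0004)
print(*L,sep='\n'); ctrl.sleep(.1)
print(F(4)-base,ctrl.get_tcp_pos(),p-B[2],ctrl.get_time())
```

```text
(0.2176, np.float64(0.6), np.float64(-0.5), np.float64(0.2))
(0.2168, np.float64(-0.2), np.float64(-0.1), np.float64(0.2))
(0.216, np.float64(-0.7), np.float64(0.0), np.float64(-0.6))
(0.2152, np.float64(-1.2), np.float64(-0.5), np.float64(0.2))
(0.2144, np.float64(-0.2), np.float64(0.0), np.float64(-0.3))
(0.2136, np.float64(-0.1), np.float64(-0.8), np.float64(0.3))
(0.2128, np.float64(0.0), np.float64(-0.2), np.float64(-0.2))
(0.212, np.float64(-0.3), np.float64(-0.2), np.float64(-0.0))
(0.2112, np.float64(-0.7), np.float64(-0.7), np.float64(-0.1))
(0.2104, np.float64(-0.2), np.float64(-0.5), np.float64(1.0))
(0.2096, np.float64(-0.5), np.float64(0.6), np.float64(0.2))
(0.2088, np.float64(-1.6), np.float64(-0.8), np.float64(2.3))
(0.208, np.float64(-2.3), np.float64(-0.1), np.float64(5.8))
[-2.90469837 -0.58091464  6.44532512] [0.52079194 0.16017897 0.20830622] [-0.0015  -0.00025] 28.8083
```

The cover is down: contact came 12 mm lower than when it rested on top. Release, retreat, and check.

Run:
```python
from h import *
p=B[2]+[-.0015,-.00025]
ctrl.move_linear([*p,.2088],feed=.02)
ctrl.command_gripper(.55); ctrl.sleep(.2)
print(ctrl.get_grip_width(),ctrl.get_tcp_pos())
ctrl.move_linear([*p,.27],feed=.08)
ctrl.move_linear([p[0]-.03,p[1]-.02,.36],feed=.15); ctrl.sleep(.2)
im,c=snap('wrist','final.png')
cv2.imwrite('pics/finalc.png',cv2.resize(im[90:330,160:560,::-1],None,fx=2,fy=2))
print(np.round(w2pix(c,[*(B[2]+[-.0006,-.0008]),.026])),ctrl.get_time(),ctrl.get_contact_force())
```

```text
0.5484127824804074 [0.52069743 0.1601496  0.20870988]
[311. 180.] 31.6 [-0.27022652 -0.587846    0.58904055]
```

View pics/finalc.png

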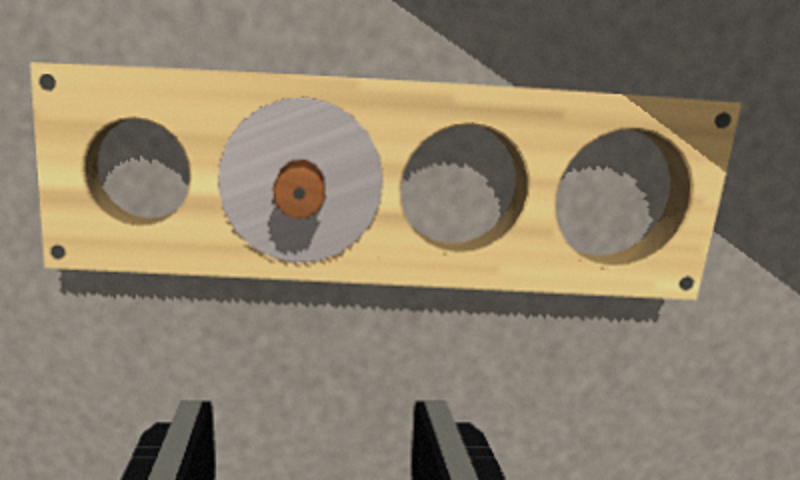

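The lid lies flat in the second bore. Its cover centre is at crop (301,180), which is full (310,180) against the expected (311,180). There is only a thin shadow and no gap under it, and the fingers are clear.

Run:
```python
from h import *
ctrl.hand_in(); print(ctrl.get_time())
```

```text
the job is handed in; nothing more can be done
the job is handed in; nothing more can be done
```

The lid from the cork mat fits the second bore (53 mm) and is seated there, released, with its cover flat on the gauge. I handed the job in at about 32 s of the 72 s allowed.

- **Bore 1 (48 mm):** I rested the lid on it at about 3 N and felt around over about 2 mm. It did not sink, so this bore does not take it.
- **Bore 2 (53 mm):** The lid rested at about 3 N. After a light search it dropped in about 1.5 mm from my estimated centre. I lowered it with almost no resistance until the cover touched, about 12 mm below where it had rested on top. The most I measured against the gauge, averaged over a few readings, was about 6.5 N.
- **Last checks:** The final wrist picture shows the cover flat and centred within about 1 pixel (roughly 1 mm) of the expected spot, with the fingers clear. No check failed or disagreed.
- **Not checked:** I took no final picture of the two board lids, the tin or the kettle. The arm's moves were planned clear of them.

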